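Pack the plaster finishing kit

ROBOT

A 6-joint arm with a two-finger parallel gripper is mounted at the origin on the work surface. World frame = base frame: x ahead of the robot, y to its left, z up, the work surface at z = 0. Lengths are in m, angles in rad, forces in N, time in s.
With the tool pointing down it reaches from about 0.225 to 0.875 m from the base axis. Payload 3.4 kg.
Tool frame: the origin (TCP) lies between the finger pads; the fingertips stand 8 mm ahead of it and the grasp point (between the pads) lies 11 mm behind it; z points along the fingers, y is the line along which they close (so a half turn about z gives the same grasp; the last joint's range is limited). The gripper opens to 85 mm and grips with 20 to 120 N. Pads are 22 mm wide; open, the fingers measure 114 mm over their backs; the gripper's body (76 mm by 85 mm) begins 54 mm behind the grasp point. The pads swing forward as they close: fully open they stand 13 mm farther back than shut.
Start: joints at [1.216, 0.276, 1.505, -0, 1.361, -0.121], TCP at [0.133, 0.559, 0.239] pointing down, gripper open.
Joint ranges: [-2.89, 2.89], [-0.75, 2.08], [0.22, 2.7], [-1.18, 4.32], [0.11, 2.71], [-2.7, 2.7]. Speed limits (rad/s): [2.57, 2.57, 3.14, 3.14, 3.14, 3.14].

INTERFACE

Orientations are given as a unit quaternion [w, x, y, z].
In Python, from rig import manip gives the robot as it stands.
- The arm moves only by the tool move_arm, never from a script. Its argument "deltas" is a list that holds one entry, the list of rows, each a list of 5 numbers: the shift along the tool's x, y, z normalised to -1 to 1, where 1 is 80 cm, then the turn about the tool's z normalised to -1 to 1, where 1 is 120 degrees, then the closure, from -1 (fully open) to 1 (shut). In form: [[[tx, ty, tz, twist, grip], ...]]. A call has 1 to 12 rows; each row is the pose to reach, as a shift and turn from the pose commanded when the call began, along the tool's axes at that moment; what a row does not reach only later rows make up. A row lasts 1/10 s, in which the tool goes at most 50 mm and 8.59 degrees, less where a joint would pass 70% of its speed; a pose out of reach is approached as far as the arm can. A call with a number of a shift or a turn outside -1 to 1 is refused whole. A call with a gripper value outside its range is refused whole. The fingers move at their own pace and stop on an object; "squeeze" is the grip in N (left out, the last holds). Time passes only in rows, so rows that repeat a pose let the fingers close. It gives the time, the measured TCP pose, the force, the opening and the grip force at its end, in the units of the state.
- manip.get_state(): the state, without advancing time (a new reading comes with each control period).
- manip.get_image(name): name is "side" or "top" or "wrist"; returns the picture (400x640x3 uint8, red, green, blue); there is no depth.
- manip.camera_params(name): a dict with "fx", "fy", "cx", "cy" (pixels), "R" (3x3) and "t" (3): a world point X has camera coordinates R X + t; the wrist camera has in their place "tool_from_camera" (4x4, takes a point from camera to tool coordinates, whose origin is the TCP and whose axes are the flange's). Camera axes: x right, y down, z forward; pixel columns grow to the right and rows downward; lengths in m; the calibration is good to about 2 mm. The wrist camera is an equidistant fisheye: a pixel r from the principal point sees the ray r / f radians off the axis. A picture is of the moment at which its call begins: read the wrist's pose just before it. camera_params takes no time and is no camera call.
- manip.sign_off(): hands the job in; it is judged then, once.
The state is a dict: "clock": time; "qpos": joint angles; "qd": joint speeds; "effort": joint torques, N m; "position": TCP position; "ee_rot": TCP orientation; "contact_force": force on the tool from outside, world axes, zero at the start; "moment": the same for the moment, N m; "width": finger opening in m; "gripper_force": force on a finger pad.
Only numpy, scipy, OpenCV 4.12 (cv2) and the standard library are available. Lean on these libraries where they do the work, as an engineer would, in place of code of your own. Each camera call takes 0.05 s, during which the arm holds its last target. There are 200 camera calls.

TASK

Pack the finishing kit into the low wooden tray, each piece upright and flat on the floor of its own bay: the plain straight-edged trowel in the largest bay, the small tin in the round well, the whole cork sanding block in the longer bay of the other row and the little edging trowel in the shorter bay beside it. Leave the notched trowel, the large tin and the short piece of cork block where they lie. Set the pieces down, do not drop or throw them.

Things in the scene. Friction and masses are not known exactly. Their poses are not given: they have to be found in the camera images.
- tray: Low plywood tray, fixed, 250 (x) by 168 (y), 20 high (mm); origin at the centre of its underside, z up. Floor 4 thick; all walls end 20 above the table. Bays, as centre in the tray frame and clear size x by y: trowel (-43, 36), 158 x 86; tin: round well (78, 36), 70 across; other row: block (-52, -45), 136 x 68; edger (70, -45), 100 x 68. Long things lie along tray x, either way round.
- trowel: Plain finishing trowel: flat straight-edged steel blade 130 mm (x) by 60 mm (y), 3 mm thick. Its pale wooden bar handle runs along x over the middle of the blade: 96 mm long, 22 mm wide, from 34 to 58 mm above the origin, on two thin posts; pinch it across y. Origin at the centre of the blade's underside, z up. About 220 g.
- edger: Small edging trowel: steel blade 76 mm (x) by 44 mm (y), 3 mm thick, one long edge (+y) turned up to 13 mm high. Its pale wooden bar handle runs along x over the middle of the blade: 60 mm long, 22 mm wide, from 34 to 58 mm above the origin, on two thin posts; pinch it across y. Origin at the centre of the blade's underside, z up. About 140 g.
- block: Whole cork sanding block, 108 mm (x) by 44 mm (y) by 46 mm high; origin at the centre of its underside. About 80 g. Grip it across y by its upper 20 mm, so that the fingers stay above the tray's walls.
- small_tin: Small round metal wax tin, 52 mm across and 46 mm high; origin at the centre of its underside. About 120 g. Grip it by its upper 20 mm, so that the fingers stay above the tray's walls.
- notched_trowel: Look-alike that stays: a steel trowel of the size (130 x 60 x 3 mm) and handle of the plain one, but one long edge (-y) of its blade is cut into four square teeth, 18 mm wide and deep with 19 mm gaps. Origin under the centre of the blade.
- large_tin: Look-alike that stays: a metal tin like the small one but wider, 76 mm across and 46 mm high; origin at the centre of its underside.
- half_block: Look-alike that stays: a cut-off piece of cork sanding block, only 60 mm (x) by 44 mm (y) by 46 mm high; origin at the centre of its underside.
Mind the look-alikes: they are no part of the job. Leave any orange look-alike of the trowel alone. What is shaped like the small_tin but turquoise is not meant.

How it is judged:
At the end, for the whole second after the job is handed in: Trowel, small tin, block and edger each in its bay: origin within 16 mm of the bay centre along tray x and y and under 9 mm above the tray's underside, upright within 0.1 rad, slower than 0.02 m/s; notched trowel, large tin and half block within 30 mm of their start (x of trowel in the frame of tray between -0.059 and -0.027 m and y of trowel in the frame of tray between 0.02 and 0.052 m and z of each of trowel, small_tin, block, edger in the frame of tray below 0.009 m and angle between each of trowel, small_tin, block, edger's own z axis and vertical below 0.1 rad and linear speed of each of trowel, small_tin, block, edger below 0.02 m/s and x of small_tin in the frame of tray between 0.062 and 0.094 m and y of small_tin in the frame of tray between 0.02 and 0.052 m and x of block in the frame of tray between -0.068 and -0.036 m and y of block in the frame of tray between -0.061 and -0.029 m and x of edger in the frame of tray between 0.054 and 0.086 m and y of edger in the frame of tray between -0.061 and -0.029 m and distance of each of notched_trowel, large_tin, half_block from where it was at the start of the episode below 0.03 m); the robot touches nothing.
It fails at once if a piece is dropped or flung (faster than 0.9 m/s with no finger touching it) ((linear speed of trowel above 0.9 m/s and contact force between trowel and the fingers below 0.05 N) or (linear speed of small_tin above 0.9 m/s and contact force between small_tin and the fingers below 0.05 N) or (linear speed of block above 0.9 m/s and contact force between block and the fingers below 0.05 N) or (linear speed of edger above 0.9 m/s and contact force between edger and the fingers below 0.05 N)).
It fails at once if a look-alike is moved more than 30 mm from where it lay (distance of any of notched_trowel, large_tin, half_block from where it was at the start of the episode above 0.03 m).
It also fails if it takes over 112 s, if anything falls off the work surface, if the arm or the gripper's body presses on something with over 40 N, if the wrist force passes 120 N, or if a joint passes its speed limit or range.

## Working session

There is one attempt and no reset: what is moved stays moved. The work goes in short steps, Python scripts to look and compute and a tool call to move; the robot and the scene stay as the last step left them, time stands still between calls to the robot, and variables do not carry over. Pictures are saved under pics/ and viewed, at most 14 in all, crops included, and the job is handed in when it is done.

Besides the shell and the picture viewer there is one more tool, called after "Call:" as name([rows], argument=value, ...), one row to a line, values as JSON. move_arm: Moves the arm, as the interface text tells. Scaled input: -1 to 1 covers 80 cm each way for a shift and 120 degrees each way for a turn. Its arguments: {"type":"object","properties":{"deltas":{"type":"array","items":{"type":"array","items":{"type":"array","items":{"type":"number","minimum":-1,"maximum":1}}}},"squeeze":{"type":"number"}},"required":["deltas"]}

```bash
mkdir -p pics; python3 - <<'E'
from rig import manip
import cv2
for n in("top","side"):
    cv2.imwrite(f"pics/{n}0.png",manip.get_image(n)[:,:,::-1])
    print(n,manip.camera_params(n))
print(manip.camera_params("wrist"))
s=manip.get_state();print(s)
E
```

```text
top {'fx': 471.44981231590253, 'fy': 471.44981231590253, 'cx': 325.5445445262355, 'cy': 198.75533427278302, 'R': array([[ 6.66294077e-03, -9.99976577e-01,  1.56532347e-03],
       [-9.93693484e-01, -6.79627790e-03, -1.11924400e-01],
       [ 1.11932417e-01, -8.09706088e-04, -9.93715492e-01]]), 't': array([0.1261293 , 0.5077828 , 1.59834137])}
side {'fx': 492.0541465910558, 'fy': 492.0541465910558, 'cx': 322.79850812675926, 'cy': 202.72554379368253, 'R': array([[ 0.87017815, -0.49256262,  0.01311665],
       [-0.35070188, -0.63782198, -0.68570498],
       [ 0.34611873,  0.59208546, -0.72776139]]), 't': array([-0.359939  ,  0.2606869 ,  1.18643483])}
{'fx': 309.70691628693146, 'fy': 309.70691628693146, 'cx': 313.1567936910439, 'cy': 200.39861232689927, 'tool_from_camera': array([[ 3.29769163e-04, -9.51736806e-01, -3.06915204e-01,
         7.90235095e-02],
       [ 9.99999811e-01,  4.73291607e-04, -3.93202878e-04,
        -9.33811866e-04],
       [ 5.19486041e-04, -3.06915016e-01,  9.51736782e-01,
        -1.35507384e-01],
       [ 0.00000000e+00,  0.00000000e+00,  0.00000000e+00,
         1.00000000e+00]])}
{'clock': 0.1, 'qpos': array([ 1.21597899e+00,  2.76549119e-01,  1.50598224e+00,  2.58667017e-05,
        1.36070712e+00, -1.20985138e-01]), 'qd': array([-0.00093118, -0.00097656, -0.00386222, -0.00080441, -0.00040444,
       -0.00089619]), 'effort': array([ 9.77571763e-04, -4.17699623e+01, -2.46405369e+01, -2.54118377e-04,
        5.78849518e-03, -4.61842532e-06]), 'position': array([0.13306405, 0.55893449, 0.23852598]), 'ee_rot': array([-2.06220323e-04,  1.16652567e-01,  9.93172443e-01, -7.96751816e-04]), 'contact_force': array([ 0.10189211, -0.50051719, -0.23396225]), 'moment': array([ 0.04076241, -0.00157453, -0.03960168]), 'gripper_force': 0.0, 'width': 0.08543234572318487}
```

View pics/top0.png

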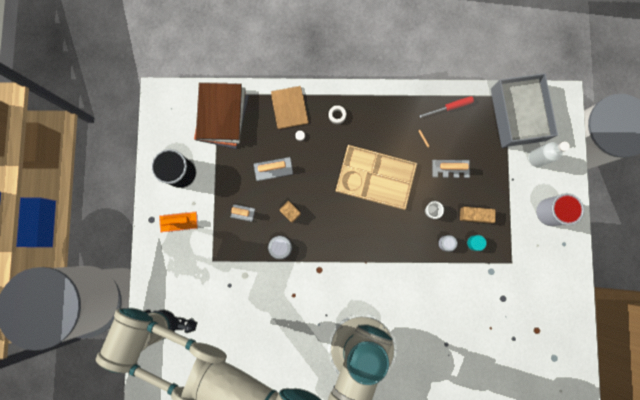

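View pics/side0.png

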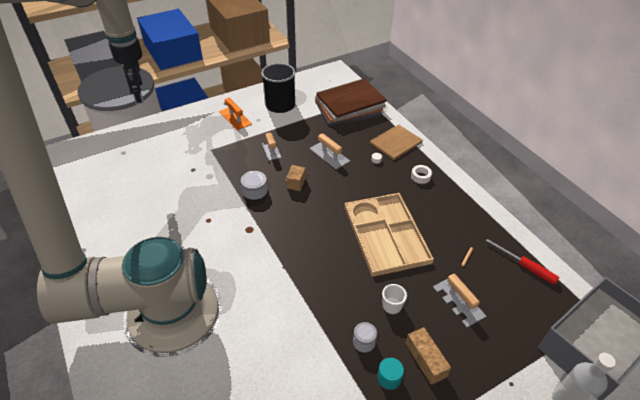

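The top view shows these candidates:
- **Trowels:** grey trowel (272,168) looks plain and (451,168) has teeth. The orange one (180,221) is a decoy.
- **Edger:** (242,213).
- **Cork:** (478,214) is long, so it is the whole block. (289,211) is short, so it is the half.
- **Tins:** grey (448,243) is small and (280,247) is larger. Turquoise (477,243) is a decoy.
- **Tray:** (376,177), with the round well at its left end.

I'll confirm these in an enlarged crop.

```bash
cat > h.py <<'E'
import numpy as np, cv2
from rig import manip
from scipy.spatial.transform import Rotation as Rn
def ray2plane(o,d,z): return o+d*(z-o[2])/d[2]
def ext(n,u,v,z):
    c=manip.camera_params(n); R=c["R"]; o=-R.T@c["t"]
    return ray2plane(o,R.T@np.array([(u-c["cx"])/c["fx"],(v-c["cy"])/c["fy"],1]),z)
def toolpose(s=None):
    s=s or manip.get_state(); q=s["ee_rot"]; T=np.eye(4)
    T[:3,:3]=Rn.from_quat([q[1],q[2],q[3],q[0]]).as_matrix(); T[:3,3]=s["position"]; return T
def wr(T,u,v,z):
    c=manip.camera_params("wrist"); a=np.array([u-c["cx"],v-c["cy"]]); r=np.hypot(*a); th=r/c["fx"]
    d=np.array([*(a/max(r,1e-9)*np.sin(th)),np.cos(th)]); M=T@c["tool_from_camera"]
    return ray2plane(M[:3,3],M[:3,:3]@d,z)
def yaw(T): # world angle of the tool's closing (y) axis, mod 180
    return np.degrees(np.arctan2(T[1,1],T[0,1]))
def plan(x,y,z,closedeg):
    "shift (normalised) and twist to get TCP to x,y,z with closing axis along closedeg"
    T=toolpose(); d=T[:3,:3].T@(np.array([x,y,z])-T[:3,3])/.8
    a=-(closedeg-yaw(T)); a=(a+90)%180-90   # tool z down: +twist lowers yaw
    s=manip.get_state()
    print("shift",d.round(4),"twist",round(a/120,4),"yaw",round(yaw(T),1),"pos",s["position"].round(4),"q6",s["qpos"][5].round(2),"t",round(s["clock"],1))
E
python3 - <<'E'
from h import *
im=cv2.imread("pics/top0.png")
def crop(x0,x1,y0,y1): return cv2.resize(im[y0:y1,x0:x1],None,fx=5,fy=5,interpolation=cv2.INTER_CUBIC)
cv2.imwrite("pics/c1.png",np.vstack([crop(225,325,150,205),crop(225,325,200,260)]))
cv2.imwrite("pics/c2.png",crop(330,490,140,250) if 0 else crop(332,492,140,255))
E
```

```text
(no output)
```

View pics/c1.png

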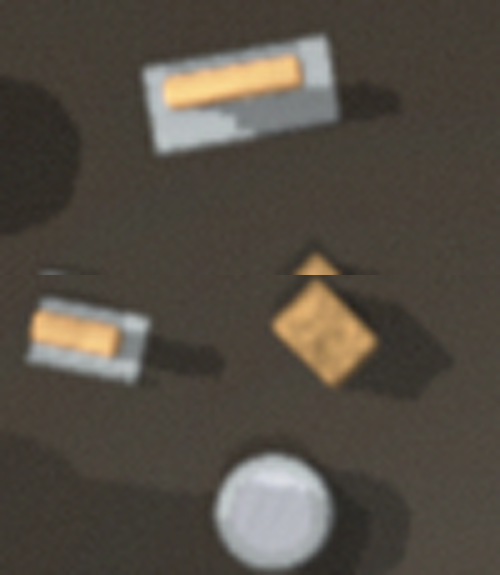

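View pics/c2.png

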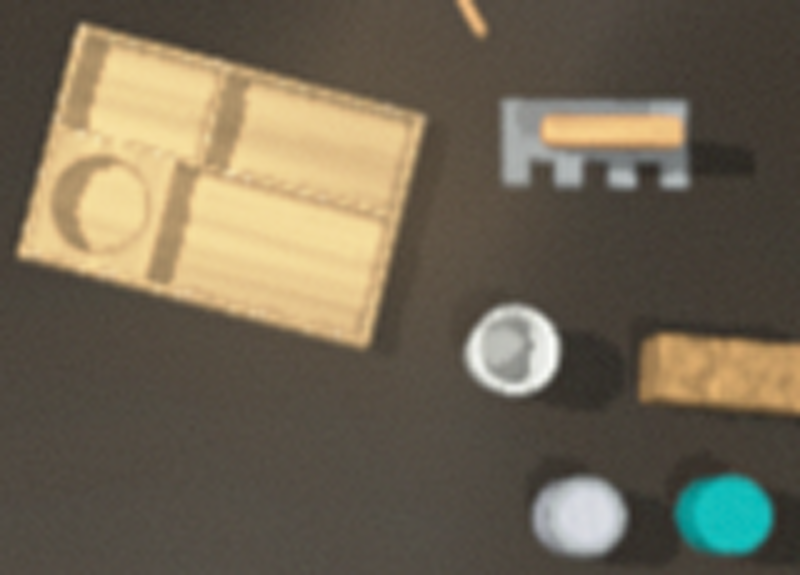

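Confirmed. In the crops, the plain trowel has four straight edges and the other grey trowel has teeth. The whole block is the long cork, the small tin is the narrow grey one next to the turquoise tin, and the mug is separate. The tray well is at lower left, so tray +x points roughly to world +y.

```bash
cat >> h.py <<'E'
def ctr(P): return np.mean(P,0)[:2]
E
python3 - <<'E'
from h import *
f1=lambda L,z:[ext("top",225+x/5-.4,150+y/5-.4,z) for x,y in L]
f1b=lambda L,z:[ext("top",225+x/5-.4,200+(y-275)/5-.4,z) for x,y in L]
f2=lambda L,z:[ext("top",332+x/5-.4,140+y/5-.4,z) for x,y in L]
def rep(n,P):
    P=np.array(P);e=[np.linalg.norm(P[i]-P[i-1]).round(4) for i in range(4)]
    d=P[1]-P[0]+P[2]-P[3]; print(n,ctr(P).round(4),"ang",np.degrees(np.arctan2(d[1],d[0])).round(1),e)
rep("trowel",f1([(143,68),(328,36),(339,119),(156,153)],.003))
rep("edger",f1b([(42,298),(150,315),(135,383),(28,362)],.003))
T=f2([(82,24),(427,116),(368,348),(18,258)],.02);rep("tray",T)
print("tin",f2([(587,515)],.046))
# block by colour: all pixels outline, top-face
im=cv2.imread("pics/top0.png");print
hsv=cv2.cvtColor(im,cv2.COLOR_BGR2HSV)[200:228,452:505]
m=cv2.inRange(hsv,(8,90,120),(25,255,255));n,l,st,c=cv2.connectedComponentsWithStats(m);k=1+st[1:,4].argmax()
p=np.argwhere(l==k)[:,::-1]+[452,200];r=cv2.minAreaRect(p.astype(np.float32));print(r,len(p))
B=cv2.boxPoints(r);rep("block z46",[ext("top",*b,.046) for b in B]);rep("block z0",[ext("top",*b,.0) for b in B])
E
```

```text
trowel [0.6164 0.316 ] ang -79.3 [np.float64(0.0616), np.float64(0.1326), np.float64(0.0601), np.float64(0.1309)]
edger [0.4595 0.4198] ang -99.6 [np.float64(0.0457), np.float64(0.0767), np.float64(0.0486), np.float64(0.0763)]
tray [ 0.5863 -0.047 ] ang -104.5 [np.float64(0.1719), np.float64(0.2499), np.float64(0.1689), np.float64(0.2501)]
tin [array([ 0.35870781, -0.28856778,  0.046     ])]
((477.1517639160156, 214.17933654785156), (34.7130126953125, 13.287277221679688), 4.763641834259033) 461
block z46 [ 0.4557 -0.3866] ang -6.4 [np.float64(0.1176), np.float64(0.0455), np.float64(0.118), np.float64(0.0455)]
block z0 [ 0.4595 -0.4014] ang -6.4 [np.float64(0.121), np.float64(0.0468), np.float64(0.1214), np.float64(0.0468)]
```

Sizes match the description. Trowel first.

```bash
python3 -c "
from h import *
plan(.6164,.316,.18,10.7)
plan(.6164,.316,.033,10.7);print(toolpose().round(3))"
```

```text
shift [-0.6581 -0.1553  0.0733] twist 0.5492 yaw 76.6 pos [0.1331 0.5589 0.2385] q6 -0.12 t 0.1
shift [-0.6581 -0.155   0.257 ] twist 0.5492 yaw 76.6 pos [0.1331 0.5589 0.2385] q6 -0.12 t 0.1
[[-0.973  0.232 -0.001  0.133]
 [ 0.232  0.973 -0.002  0.559]
 [ 0.    -0.002 -1.     0.239]
 [ 0.     0.     0.     1.   ]]
```

Call:
move_arm([
  [[-0.658,-0.155,0.073,0.549,-1],[-0.658,-0.155,0.073,0.549,-1],[-0.658,-0.155,0.073,0.549,-1],[-0.658,-0.155,0.073,0.549,-1],[-0.658,-0.155,0.073,0.549,-1],[-0.658,-0.155,0.073,0.549,-1],[-0.658,-0.155,0.073,0.549,-1],[-0.658,-0.155,0.073,0.549,-1],[-0.658,-0.155,0.073,0.549,-1],[-0.658,-0.155,0.073,0.549,-1],[-0.658,-0.155,0.073,0.549,-1],[-0.658,-0.155,0.073,0.549,-1]],
], squeeze=50)

```text
clock: 1.3
position: [0.6216, 0.3129, 0.1785]
ee_rot: [0.001, 0.64, 0.768, -0.001]
contact_force: [-1.3, -0.4, -0.0]
width: 0.0853
gripper_force: 0.0
```

Call:
move_arm([
  [[0,0,0,0,-1],[0,0,0,0,-1],[0,0,0,0,-1]],
])

```text
clock: 1.6
position: [0.6153, 0.3177, 0.1812]
ee_rot: [-0.0, 0.637, 0.771, -0.0]
contact_force: [-0.2, -0.1, 1.1]
width: 0.0855
gripper_force: 0.0
```

```bash
python3 -c "
from h import *
T=toolpose();im=manip.get_image('wrist')[:,:,::-1];cv2.imwrite('pics/w1.png',im);np.save('T1.npy',T)
plan(.6164,.316,.12,10.7);plan(.6164,.316,.033,10.7)"
```

```text
shift [-0.0024  0.0008  0.0768] twist 0.001 yaw 10.8 pos [0.6154 0.3178 0.1814] q6 0.19 t 1.6
shift [-0.0025  0.0008  0.1855] twist 0.001 yaw 10.8 pos [0.6154 0.3178 0.1814] q6 0.19 t 1.6
```

View pics/w1.png

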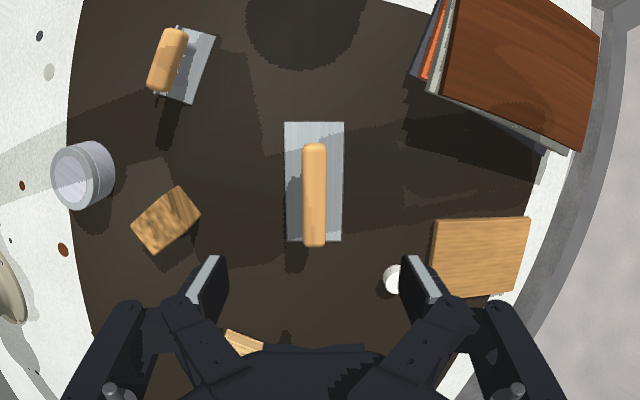

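The wrist view shows the trowel blade between (284,122) and (342,241), with the handle centred at about (314,195). The edger is at upper left, around (185,65).

```bash
python3 -c "
from h import *
T=np.load('T1.npy')
P=np.array([wr(T,u,v,.003) for u,v in [(284,122),(344,122),(342,241),(285,242)]]);print(P.mean(0),[np.linalg.norm(P[i]-P[i-1]).round(4) for i in range(4)]);d=P[1]-P[0]+P[2]-P[3];print(np.degrees(np.arctan2(d[1],d[0])))
H=np.array([wr(T,*p,.058) for p in [(303,144),(325,144),(325,245),(303,245)]]);print(H.mean(0))
plan(*P.mean(0)[:2],.033,np.degrees(np.arctan2(d[1],d[0])))
"
```

```text
[0.61623313 0.31177991 0.003     ] [np.float64(0.132), np.float64(0.0604), np.float64(0.1308), np.float64(0.064)]
11.412024518160344
[0.61569092 0.31531623 0.058     ]
shift [-0.0076 -0.0004  0.1855] twist -0.0049 yaw 10.8 pos [0.6154 0.3178 0.1814] q6 0.19 t 1.6
```

Call:
move_arm([
  [[-0.005,0,0.05,0,-1],[-0.005,0,0.1,0,-1],[-0.005,0,0.15,0,-1],[-0.005,0,0.175,0,-1],[-0.005,0,0.185,0,-1],[-0.005,0,0.185,0,-1],[-0.005,0,0.185,0,1],[-0.005,0,0.185,0,1],[-0.005,0,0.185,0,1],[-0.005,0,0.185,0,1],[-0.005,0,0.185,0,1],[-0.005,0,0.185,0,1]],
])

```text
clock: 2.85
position: [0.6179, 0.3131, 0.0339]
ee_rot: [0.0, 0.638, 0.77, 0.001]
contact_force: [-0.3, -0.5, 5.1]
width: 0.0215
gripper_force: 51.1
```

Call:
move_arm([
  [[0,0,0,0,1],[0,0,0,0,1],[0,0,0,0,1],[0,0,0,0,1],[0,0,-0.02,0,1],[0,0,-0.05,0,1],[0,0,-0.09,0,1],[0,0,-0.12,0,1],[0,0,-0.12,0,1]],
])

```text
clock: 3.75
position: [0.6194, 0.3137, 0.1321]
ee_rot: [0.002, 0.638, 0.77, 0.003]
contact_force: [0.9, -0.0, -2.5]
width: 0.0217
gripper_force: 50.2
```

```bash
python3 -c "
from h import *
plan(.5407,-.0796,.13,-14.5)"
```

```text
shift [-0.4647 -0.1881  0.0008] twist 0.2102 yaw 10.7 pos [0.6194 0.3137 0.1321] q6 0.18 t 3.8
```

Call:
move_arm([
  [[-0.04,-0.016,0,0.02,1],[-0.08,-0.032,0,0.05,1],[-0.13,-0.05,0,0.08,1],[-0.18,-0.07,0,0.11,1],[-0.23,-0.09,0,0.15,1],[-0.28,-0.11,0,0.18,1],[-0.33,-0.13,0,0.21,1],[-0.38,-0.15,0,0.21,1],[-0.42,-0.17,0,0.21,1],[-0.45,-0.182,0,0.21,1],[-0.465,-0.188,0,0.21,1],[-0.465,-0.188,0,0.21,1]],
])

```text
clock: 4.95
position: [0.5379, -0.0816, 0.1275]
ee_rot: [-0.001, 0.791, 0.611, -0.001]
contact_force: [0.0, 0.4, -1.2]
width: 0.0213
gripper_force: 50.1
```

Call:
move_arm([
  [[0,0,0,0,1],[0,0,0,0,1],[0,0,0,0,1]],
])

```text
clock: 5.25
position: [0.539, -0.0793, 0.1287]
ee_rot: [-0.0, 0.79, 0.613, 0.0]
contact_force: [-0.1, 0.0, -2.1]
width: 0.0214
gripper_force: 50.1
```

```bash
python3 -c "
from h import *
T=toolpose();im=manip.get_image('wrist')[:,:,::-1];cv2.imwrite('pics/w2.png',im);np.save('T2.npy',T)
plan(.5407,-.0796,.038,-14.5)"
```

```text
shift [0.0003 0.0021 0.1135] twist 0.001 yaw -14.4 pos [ 0.539  -0.0794  0.1288] q6 -0.02 t 5.3
```

View pics/w2.png

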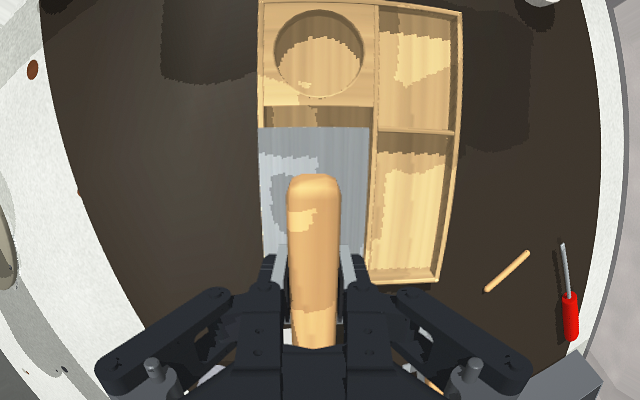

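The trowel is held straight over its bay. The well rim is centred at about (318,53), and the blade's front edge runs from (258,128) to (369,127).

```bash
python3 -c "
from h import *
T=np.load('T2.npy')
c=ctr([wr(T,*p,.02) for p in [(274,53),(363,53),(318,9),(318,98)]]);print('well',c,[wr(T,*p,.02).round(4) for p in [(274,53),(363,53),(462,13),(438,283)]])
P=[wr(T,*p,.098) for p in [(258,128),(369,127)]];print('blade front mid',ctr(P),np.linalg.norm(P[0]-P[1]),'expect',np.array([.539,-.0794])+.065*np.array([.25,.968]),np.degrees(np.arctan2(*(P[1]-P[0])[1::-1])))
"
```

```text
well [0.57191363 0.03475476] [array([0.5387, 0.0432, 0.02  ]), array([0.6056, 0.0265, 0.02  ]), array([0.7004, 0.0487, 0.02  ]), array([ 0.637 , -0.1945,  0.02  ])]
blade front mid [ 0.55494403 -0.01607227] 0.05983264561634042 expect [ 0.55525 -0.01648] -13.83251546685494
```

Call:
move_arm([
  [[-0.002,0.001,0.04,0,1],[-0.002,0.001,0.075,0,1],[-0.002,0.001,0.095,0,1],[-0.002,0.001,0.106,0,1],[-0.002,0.001,0.112,0,1],[-0.002,0.001,0.114,0,1],[-0.002,0.001,0.114,0,1],[-0.002,0.001,0.114,0,1]],
])

```text
clock: 6.1
position: [0.5399, -0.0825, 0.0385]
ee_rot: [0.001, 0.791, 0.612, 0.001]
contact_force: [-0.2, -0.6, -2.0]
width: 0.0216
gripper_force: 50.1
```

Call:
move_arm([
  [[0,0,0,0,0.1],[0,0,0,0,0.1],[0,0,0,0,0.1],[0,0,0,0,0.1],[0,0,0,0,0.1],[0,0,-0.03,0,0.1],[0,0,-0.08,0,0],[0,0,-0.13,0,-1],[0,0,-0.16,0,-1],[0,0,-0.16,0,-1]],
])

```text
clock: 7.1
position: [0.5417, -0.0831, 0.1698]
ee_rot: [0.003, 0.791, 0.612, 0.003]
contact_force: [0.0, -0.4, -0.5]
width: 0.0836
gripper_force: 0.0
```

```bash
python3 -c "
from h import *
T=toolpose();im=manip.get_image('wrist')[:,:,::-1];cv2.imwrite('pics/w3.png',im);np.save('T3.npy',T)
plan(.4595,.4198,.16,-9.6);print(toolpose()[:3,:2].round(3))"
```

```text
shift [ 0.5829 -0.2547  0.0083] twist -0.0406 yaw -14.5 pos [ 0.5402 -0.0826  0.1675] q6 -0.03 t 7.2
[[ 0.25   0.968]
 [ 0.968 -0.25 ]
 [-0.     0.004]]
```

View pics/w3.png

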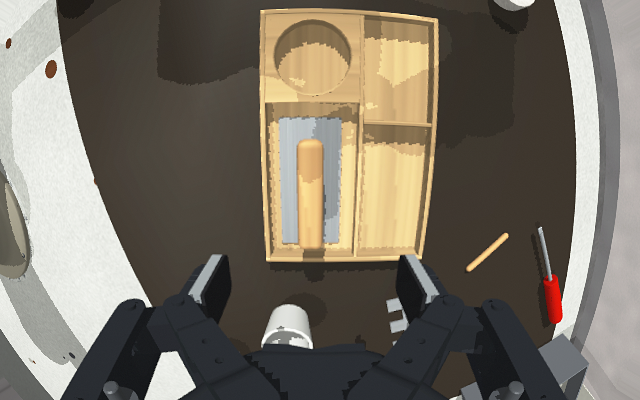

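The trowel lies flat, well inside its bay. Next, the edger.

Call:
move_arm([
  [[0.583,-0.255,0.008,-0.04,-1],[0.583,-0.255,0.008,-0.04,-1],[0.583,-0.255,0.008,-0.04,-1],[0.583,-0.255,0.008,-0.04,-1],[0.583,-0.255,0.008,-0.04,-1],[0.583,-0.255,0.008,-0.04,-1],[0.583,-0.255,0.008,-0.04,-1],[0.583,-0.255,0.008,-0.04,-1],[0.583,-0.255,0.008,-0.04,-1],[0.583,-0.255,0.008,-0.04,-1],[0.583,-0.255,0.008,-0.04,-1],[0.583,-0.255,0.008,-0.04,-1]],
])

```text
clock: 8.35
position: [0.4568, 0.4212, 0.1571]
ee_rot: [-0.0, 0.763, 0.646, -0.002]
contact_force: [-0.8, -0.5, 0.1]
width: 0.0855
gripper_force: 0.0
```

Call:
move_arm([
  [[0,0,0,0,-1],[0,0,0,0,-1],[0,0,0,0,-1]],
])

```text
clock: 8.65
position: [0.4586, 0.4186, 0.1593]
ee_rot: [0.0, 0.765, 0.644, -0.0]
contact_force: [0.2, 0.6, 0.1]
width: 0.085
gripper_force: 0.0
```

```bash
python3 -c "
from h import *
T=np.load('T3.npy')
P=[wr(T,*p,.02) for p in [(261,10),(438,18),(420,262),(266,261)]];d=P[0]-P[3]+P[1]-P[2];print('tray',ctr(P),np.degrees(np.arctan2(d[1],d[0])),[np.linalg.norm(P[i]-P[i-1]).round(4) for i in range(4)])
T=toolpose();im=manip.get_image('wrist')[:,:,::-1];np.save('T4.npy',T);cv2.imwrite('pics/w4.png',im)
plan(.4595,.4198,.033,-9.6)"
```

```text
tray [ 0.58710246 -0.05094587] 75.07426450351944 [np.float64(0.2497), np.float64(0.1672), np.float64(0.2549), np.float64(0.1674)]
shift [0.0014 0.0008 0.1581] twist -0.0016 yaw -9.8 pos [0.4587 0.4188 0.1594] q6 0.8 t 8.7
```

View pics/w4.png

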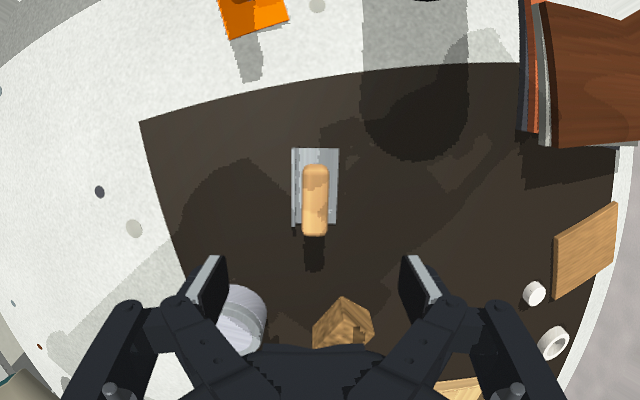

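The edger handle is centred at about (315,200), aligned with the fingers. The large tin and half block are clear of the grasp.

```bash
python3 -c "
from h import *
T=np.load('T4.npy')
P=[wr(T,*p,.058) for p in [(304,165),(326,165),(327,235),(302,235)]];print('handle',ctr(P),[np.linalg.norm(P[i]-P[i-1]).round(4) for i in range(4)]);d=P[1]-P[0]+P[2]-P[3];print(np.degrees(np.arctan2(d[1],d[0])))
B=[wr(T,*p,.003) for p in [(298,149),(339,149),(337,222),(298,225)]];print('blade',ctr(B),[np.linalg.norm(B[i]-B[i-1]).round(4) for i in range(4)])
"
```

```text
handle [0.45953937 0.4188778 ] [np.float64(0.0594), np.float64(0.0171), np.float64(0.0594), np.float64(0.0209)]
-9.781224412008664
blade [0.4623445  0.41460893] [np.float64(0.0776), np.float64(0.0389), np.float64(0.0744), np.float64(0.0398)]
```

Call:
move_arm([
  [[-0.001,0.001,0.05,0,-0.6],[-0.001,0.001,0.1,0,-0.6],[-0.001,0.001,0.14,0,-0.6],[-0.001,0.001,0.158,0,-0.6],[-0.001,0.001,0.158,0,-0.6],[-0.001,0.001,0.158,0,1],[-0.001,0.001,0.158,0,1],[-0.001,0.001,0.158,0,1],[-0.001,0.001,0.158,0,1],[-0.001,0.001,0.158,0,1],[-0.001,0.001,0.158,0,1],[-0.001,0.001,0.158,0,1]],
])

```text
clock: 9.9
position: [0.4598, 0.4199, 0.0345]
ee_rot: [0.0, 0.764, 0.645, 0.001]
contact_force: [0.4, -1.1, 5.9]
width: 0.0217
gripper_force: 49.3
```

Call:
move_arm([
  [[0,0,0,0,1],[0,0,0,0,1],[0,0,-0.02,0,1],[0,0,-0.05,0,1],[0,0,-0.09,0,1],[0,0,-0.13,0,1],[0,0,-0.13,0,1]],
])

```text
clock: 10.6
position: [0.4612, 0.4212, 0.1417]
ee_rot: [0.0, 0.764, 0.645, 0.005]
contact_force: [1.3, -0.2, -1.2]
width: 0.0215
gripper_force: 49.2
```

```bash
python3 -c "
from h import *
c=np.array([.5867,-.049]);a=np.radians(75.3);ex=np.array([np.cos(a),np.sin(a)]);ey=np.array([-ex[1],ex[0]])
for n,x,y in [('trowel',-43,36),('tin',78,36),('block',-52,-45),('edger',70,-45)]: p=c+ex*x/1e3+ey*y/1e3;print(n,p.round(4))
plan(*p,.14,-14.7)"
```

```text
trowel [ 0.541  -0.0815]
tin [0.5717 0.0356]
block [ 0.617  -0.1107]
edger [0.648  0.0073]
shift [-0.4709  0.317   0.0009] twist 0.042 yaw -9.7 pos [0.4612 0.4212 0.1417] q6 0.8 t 10.6
```

Call:
move_arm([
  [[-0.04,0.027,0,0.01,1],[-0.09,0.06,0,0.02,1],[-0.14,0.095,0,0.04,1],[-0.19,0.128,0,0.042,1],[-0.24,0.162,0,0.042,1],[-0.29,0.195,0,0.042,1],[-0.34,0.229,0,0.042,1],[-0.39,0.262,0,0.042,1],[-0.43,0.29,0,0.042,1],[-0.46,0.31,0,0.042,1],[-0.471,0.317,0,0.042,1],[-0.471,0.317,0,0.042,1]],
])

```text
clock: 11.8
position: [0.6452, 0.0042, 0.1355]
ee_rot: [-0.001, 0.793, 0.61, -0.001]
contact_force: [0.2, 0.4, -2.5]
width: 0.0215
gripper_force: 49.2
```

Call:
move_arm([
  [[0,0,0,0,1],[0,0,0,0,1],[0,0,0,0,1]],
])

```text
clock: 12.1
position: [0.6449, 0.0068, 0.1369]
ee_rot: [-0.0, 0.791, 0.611, -0.0]
contact_force: [0.4, 0.1, -1.5]
width: 0.0211
gripper_force: 49.2
```

```bash
python3 -c "
from h import *
plan(.648,.0073,.0385,-14.7)"
```

```text
shift [0.0015 0.0036 0.123 ] twist 0.0007 yaw -14.6 pos [0.6449 0.0068 0.1369] q6 0.16 t 12.1
```

Call:
move_arm([
  [[0.001,0.003,0.04,0,1],[0.001,0.003,0.08,0,1],[0.001,0.003,0.105,0,1],[0.001,0.003,0.116,0,1],[0.001,0.003,0.121,0,1],[0.001,0.003,0.123,0,1],[0.001,0.003,0.123,0,1],[0.001,0.003,0.123,0,1]],
])

```text
clock: 12.9
position: [0.6489, 0.0054, 0.0397]
ee_rot: [0.001, 0.792, 0.611, 0.001]
contact_force: [-0.1, 1.1, -1.5]
width: 0.0215
gripper_force: 49.2
```

Call:
move_arm([
  [[0,0,0,0,0.1],[0,0,0,0,0.1],[0,0,0,0,0.1],[0,0,0,0,0.1],[0,0,0,0,0.1],[0,0,-0.03,0,0.1],[0,0,-0.08,0,0],[0,0,-0.13,0,-1],[0,0,-0.16,0,-1],[0,0,-0.16,0,-1]],
])

```text
clock: 13.9
position: [0.6507, 0.0052, 0.1712]
ee_rot: [0.003, 0.792, 0.611, 0.003]
contact_force: [0.0, 0.2, 0.1]
width: 0.0833
gripper_force: 0.0
```

```bash
python3 -c "
from h import *
plan(.3587,-.2886,.17,-14.7);plan(.3587,-.2886,.17,0)"
```

```text
shift [-0.4479 -0.2598 -0.0015] twist -0.0001 yaw -14.7 pos [0.6507 0.0052 0.1712] q6 0.16 t 13.9
shift [-0.4479 -0.2598 -0.0015] twist -0.1226 yaw -14.7 pos [0.6507 0.0052 0.1712] q6 0.16 t 13.9
```

Now the small tin. I'll go above it with the same yaw.

Call:
move_arm([
  [[-0.448,-0.26,0,-0.12,-1],[-0.448,-0.26,0,-0.12,-1],[-0.448,-0.26,0,-0.12,-1],[-0.448,-0.26,0,-0.12,-1],[-0.448,-0.26,0,-0.12,-1],[-0.448,-0.26,0,-0.12,-1],[-0.448,-0.26,0,-0.12,-1],[-0.448,-0.26,0,-0.12,-1],[-0.448,-0.26,0,-0.12,-1],[-0.448,-0.26,0,-0.12,-1],[-0.448,-0.26,0,-0.12,-1],[-0.448,-0.26,0,-0.12,-1]],
])

```text
clock: 15.1
position: [0.3563, -0.2874, 0.1659]
ee_rot: [-0.001, 0.709, 0.706, 0.0]
contact_force: [-0.7, 0.7, 0.6]
width: 0.0854
gripper_force: 0.0
```

Call:
move_arm([
  [[0,0,0,0,-1],[0,0,0,0,-1],[0,0,0,0,-1]],
])

```text
clock: 15.4
position: [0.3563, -0.2879, 0.1664]
ee_rot: [-0.0, 0.709, 0.706, 0.0]
contact_force: [0.4, -0.4, 0.1]
width: 0.0853
gripper_force: 0.0
```

```bash
python3 -c "
from h import *
T=toolpose();im=manip.get_image('wrist')[:,:,::-1];np.save('T5.npy',T);cv2.imwrite('pics/w5.png',im)
cv2.imwrite('pics/top5.png',manip.get_image('top')[:,:,::-1])
plan(.3587,-.2886,.028,0)"
```

```text
shift [-0.0006  0.0032  0.1731] twist -0.0022 yaw -0.3 pos [ 0.3561 -0.2881  0.1665] q6 -0.83 t 15.5
```

View pics/w5.png

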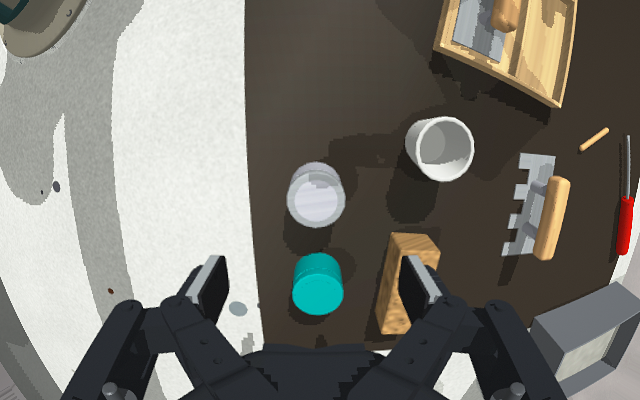

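The grey tin's top is centred at about (316,200) with the turquoise one below it at (318,290). The mug is at (440,150).

```bash
python3 -c "
from h import *
T=np.load('T5.npy')
P=[wr(T,*p,.046) for p in [(287,200),(345,200),(316,172),(316,228)]];print('tin',ctr(P),np.linalg.norm(P[0]-P[1]),np.linalg.norm(P[2]-P[3]))
print('mug left rim',wr(T,406,140,.07),'base',wr(T,415,175,0));plan(*ctr(P),.028,0)"
```

```text
tin [ 0.35823127 -0.29275017] 0.0504934452805722 0.051231464399600746
mug left rim [ 0.42759682 -0.23631206  0.07      ] base [ 0.46145459 -0.28030633  0.        ]
shift [-0.0058  0.0026  0.1731] twist -0.0022 yaw -0.3 pos [ 0.3561 -0.2881  0.1665] q6 -0.83 t 15.5
```

Call:
move_arm([
  [[-0.004,0.003,0.05,0,-0.7],[-0.004,0.003,0.1,0,-0.7],[-0.004,0.003,0.14,0,-0.7],[-0.004,0.003,0.165,0,-0.7],[-0.004,0.003,0.173,0,-0.7],[-0.004,0.003,0.173,0,-0.7],[-0.004,0.003,0.173,0,1],[-0.004,0.003,0.173,0,1],[-0.004,0.003,0.173,0,1],[-0.004,0.003,0.173,0,1],[-0.004,0.003,0.173,0,1],[-0.004,0.003,0.173,0,1]],
])

```text
clock: 16.7
position: [0.3591, -0.2926, 0.0296]
ee_rot: [0.002, 0.709, 0.705, -0.0]
contact_force: [-0.0, -0.2, 6.6]
width: 0.0506
gripper_force: 52.6
```

Call:
move_arm([
  [[0,0,0,0,1],[0,0,0,0,1],[0,0,-0.02,0,1],[0,0,-0.05,0,1],[0,0,-0.09,0,1],[0,0,-0.14,0,1],[0,0,-0.14,0,1]],
])

```text
clock: 17.4
position: [0.3609, -0.2944, 0.1452]
ee_rot: [0.006, 0.709, 0.705, -0.0]
contact_force: [0.7, -1.3, -0.8]
width: 0.0505
gripper_force: 52.7
```

```bash
python3 -c "
from h import *
plan(.5717,.0356,.14,-14.7)"
```

```text
shift [0.414  0.2613 0.005 ] twist 0.1199 yaw -0.3 pos [ 0.3609 -0.2944  0.1452] q6 -0.83 t 17.4
```

Call:
move_arm([
  [[0.04,0.025,0,0.03,1],[0.09,0.057,0,0.06,1],[0.14,0.088,0,0.09,1],[0.19,0.12,0,0.12,1],[0.24,0.151,0,0.12,1],[0.29,0.183,0,0.12,1],[0.34,0.215,0,0.12,1],[0.38,0.24,0,0.12,1],[0.405,0.256,0,0.12,1],[0.414,0.261,0,0.12,1],[0.414,0.261,0,0.12,1],[0.414,0.261,0,0.12,1]],
])

```text
clock: 18.6
position: [0.5677, 0.0377, 0.1395]
ee_rot: [-0.0, 0.792, 0.611, -0.001]
contact_force: [-0.2, 0.2, -2.6]
width: 0.0505
gripper_force: 52.6
```

Call:
move_arm([
  [[0,0,0.02,0,1],[0,0,0.05,0,1],[0,0,0.05,0,1],[0,0,0.05,0,1]],
])

```text
clock: 19.0
position: [0.5681, 0.0374, 0.1001]
ee_rot: [-0.0, 0.792, 0.61, -0.001]
contact_force: [1.7, 1.0, -0.9]
width: 0.0505
gripper_force: 52.7
```

```bash
python3 -c "
from h import *
T=toolpose();im=manip.get_image('wrist')[:,:,::-1];np.save('T6.npy',T);cv2.imwrite('pics/w6.png',im)
plan(.5717,.0356,.034,-14.7)"
```

```text
shift [-0.0015  0.0038  0.0836] twist -0.0007 yaw -14.8 pos [0.569  0.0375 0.1009] q6 0.2 t 19.1
```

View pics/w6.png

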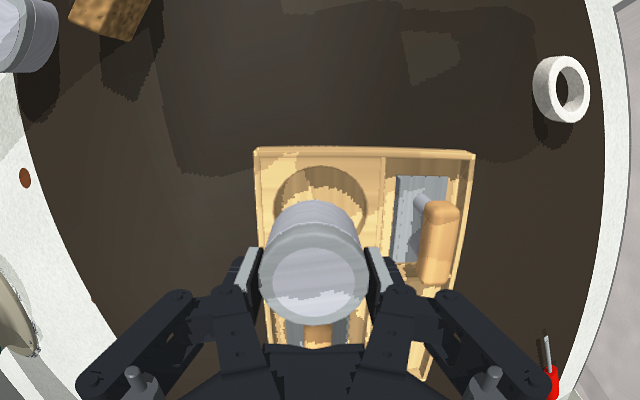

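The tin is held upright, with its top centred at about (314,274). The edger sits in its bay at upper right, at about (425,230).

```bash
python3 -c "
from h import *
T=np.load('T6.npy')
P=[wr(T,*p,.117) for p in [(259,275),(369,275),(314,222),(314,327)]];c=ctr(P);print('tin',c,np.linalg.norm(P[0]-P[1]),np.linalg.norm(P[2]-P[3]), 'off',c-T[:2,3])
W=[wr(T,*p,.02) for p in [(273,208),(368,208)]];print('well sides',W)
C=[wr(T,*p,.02) for p in [(254,149),(475,153)]];print('tray +x corners',C)
a=np.radians(75.3);ex=np.array([np.cos(a),np.sin(a)]);ey=np.array([-ex[1],ex[0]]);t=np.array([.5867,-.049]);print(t+.125*ex+.084*ey,t+.125*ex-.084*ey)
plan(.5717-(c-T[:2,3])[0],.0356-(c-T[:2,3])[1],.034,-14.7)"
```

```text
tin [0.56879153 0.04008939] 0.04959844302340174 0.05657253047372586 off [0.00070148 0.00272831]
well sides [array([0.53938579, 0.04708432, 0.02      ]), array([0.60769442, 0.02904405, 0.02      ])]
tray +x corners [array([0.53892037, 0.09291829, 0.02      ]), array([0.70012308, 0.05053374, 0.02      ])]
[0.53716925 0.09322414] [0.69967023 0.0505928 ]
shift [-0.005   0.0039  0.0836] twist -0.0007 yaw -14.8 pos [0.569  0.0375 0.1009] q6 0.2 t 19.1
```

Call:
move_arm([
  [[-0.003,0.004,0.02,0,1],[-0.003,0.004,0.045,0,1],[-0.003,0.004,0.065,0,1],[-0.003,0.004,0.076,0,1],[-0.003,0.004,0.081,0,1],[-0.003,0.004,0.083,0,1],[-0.003,0.004,0.083,0,1],[-0.003,0.004,0.083,0,1]],
])

```text
clock: 19.85
position: [0.572, 0.0353, 0.0345]
ee_rot: [0.0, 0.792, 0.611, 0.001]
contact_force: [-1.0, -1.1, -2.4]
width: 0.0503
gripper_force: 52.7
```

Call:
move_arm([
  [[0,0,0,0,-0.6],[0,0,0,0,-0.6],[0,0,0,0,-0.6],[0,0,0,0,-0.6],[0,0,0,0,-0.6],[0,0,-0.03,0,-0.6],[0,0,-0.08,0,-0.6],[0,0,-0.13,0,-1],[0,0,-0.17,0,-1],[0,0,-0.17,0,-1]],
])

```text
clock: 20.85
position: [0.5746, 0.0352, 0.1749]
ee_rot: [0.003, 0.792, 0.611, 0.004]
contact_force: [0.2, -0.2, -0.0]
width: 0.0855
gripper_force: 0.0
```

```bash
python3 -c "
from h import *
plan(.4557,-.3866,.17,-6.4)
print(manip.get_state()['qpos'].round(2))"
```

```text
shift [-0.5477 -0.0099  0.0049] twist -0.0693 yaw -14.7 pos [0.5746 0.0352 0.1749] q6 0.2 t 20.9
[-0.06  0.31  1.62  0.    1.2   0.2 ]
```

Call:
move_arm([
  [[-0.548,-0.01,0.005,-0.07,-1],[-0.548,-0.01,0.005,-0.07,-1],[-0.548,-0.01,0.005,-0.07,-1],[-0.548,-0.01,0.005,-0.07,-1],[-0.548,-0.01,0.005,-0.07,-1],[-0.548,-0.01,0.005,-0.07,-1],[-0.548,-0.01,0.005,-0.07,-1],[-0.548,-0.01,0.005,-0.07,-1],[-0.548,-0.01,0.005,-0.07,-1],[-0.548,-0.01,0.005,-0.07,-1],[-0.548,-0.01,0.005,-0.07,-1],[-0.548,-0.01,0.005,-0.07,-1]],
])

```text
clock: 22.05
position: [0.4521, -0.3853, 0.1649]
ee_rot: [-0.001, 0.745, 0.667, 0.0]
contact_force: [-0.7, 0.5, 0.4]
width: 0.0856
gripper_force: 0.0
```

Call:
move_arm([
  [[0,0,0,0,-1],[0,0,0,0,-1],[0,0,0,0,-1]],
])

```text
clock: 22.35
position: [0.4527, -0.3858, 0.1659]
ee_rot: [0.0, 0.744, 0.668, 0.0]
contact_force: [0.3, -0.3, -0.3]
width: 0.0855
gripper_force: 0.0
```

```bash
python3 -c "
from h import *
T=toolpose();im=manip.get_image('wrist')[:,:,::-1];np.save('T7.npy',T);cv2.imwrite('pics/w7.png',im)
plan(.4557,-.3866,.028,-6.4)"
```

```text
shift [-0.0003  0.0039  0.1723] twist 0.0013 yaw -6.2 pos [ 0.4526 -0.386   0.1658] q6 -0.71 t 22.4
```

View pics/w7.png

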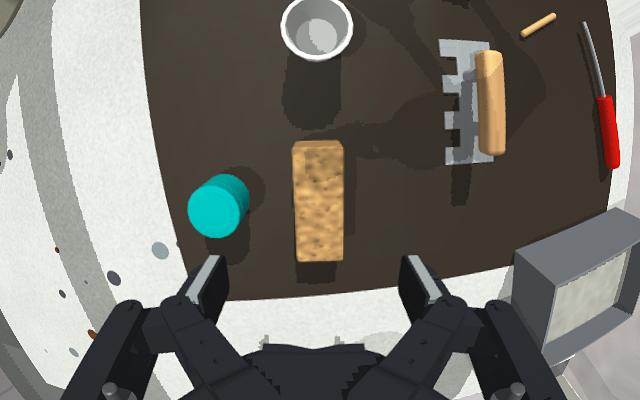

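The block's top face has corners (293,150), (344,149), (344,262) and (296,262). The turquoise tin is at (218,205) and the notched trowel is clear.

```bash
python3 -c "
from h import *
T=np.load('T7.npy')
P=[wr(T,*p,.046) for p in [(293,150),(344,149),(344,262),(296,262)]];d=P[1]-P[0]+P[2]-P[3];a=np.degrees(np.arctan2(d[1],d[0]));print('block',ctr(P),a,[np.linalg.norm(P[i]-P[i-1]).round(4) for i in range(4)])
print('turq',wr(T,216,208,.046));plan(*ctr(P),.028,a)"
```

```text
block [ 0.45624094 -0.39916311] -5.723121606791057 [np.float64(0.1049), np.float64(0.0424), np.float64(0.106), np.float64(0.0452)]
turq [ 0.36367972 -0.38805272  0.046     ]
shift [-0.0159  0.0063  0.1723] twist -0.0043 yaw -6.2 pos [ 0.4526 -0.386   0.1658] q6 -0.71 t 22.4
```

Call:
move_arm([
  [[-0.014,0.006,0.05,0,-0.5],[-0.014,0.006,0.1,0,-0.5],[-0.014,0.006,0.14,0,-0.5],[-0.014,0.006,0.165,0,-0.5],[-0.014,0.006,0.172,0,-0.5],[-0.014,0.006,0.172,0,-0.5],[-0.014,0.006,0.172,0,1],[-0.014,0.006,0.172,0,1],[-0.014,0.006,0.172,0,1],[-0.014,0.006,0.172,0,1],[-0.014,0.006,0.172,0,1],[-0.014,0.006,0.172,0,1]],
])

```text
clock: 23.6
position: [0.4568, -0.3993, 0.0299]
ee_rot: [0.002, 0.745, 0.667, 0.0]
contact_force: [1.0, 0.2, 6.3]
width: 0.0434
gripper_force: 52.7
```

Call:
move_arm([
  [[0,0,0,0,1],[0,0,0,0,1],[0,0,-0.02,0,1],[0,0,-0.05,0,1],[0,0,-0.09,0,1],[0,0,-0.14,0,1],[0,0,-0.17,0,1],[0,0,-0.17,0,1]],
])

```text
clock: 24.4
position: [0.4575, -0.4002, 0.1685]
ee_rot: [0.004, 0.745, 0.667, 0.0]
contact_force: [1.2, -0.3, -0.3]
width: 0.0431
gripper_force: 51.9
```

```bash
python3 -c "
from h import *
plan(.617,-.1107,.15,-14.7)"
```

```text
shift [0.3817 0.1583 0.022 ] twist 0.0699 yaw -6.3 pos [ 0.4575 -0.4002  0.1685] q6 -0.72 t 24.4
```

Call:
move_arm([
  [[0.03,0.012,0,0.02,1],[0.07,0.029,0,0.04,1],[0.12,0.05,0,0.07,1],[0.17,0.07,0,0.07,1],[0.22,0.091,0,0.07,1],[0.27,0.112,0,0.07,1],[0.32,0.133,0,0.07,1],[0.36,0.149,0,0.07,1],[0.382,0.158,0.02,0.07,1],[0.382,0.158,0.05,0.07,1],[0.382,0.158,0.05,0.07,1],[0.382,0.158,0.05,0.07,1]],
])

```text
clock: 25.6
position: [0.614, -0.1084, 0.1228]
ee_rot: [-0.001, 0.792, 0.611, -0.001]
contact_force: [0.7, -0.6, 0.2]
width: 0.0431
gripper_force: 51.9
```

Call:
move_arm([
  [[0,0,0,0,1],[0,0,0,0,1]],
])

```text
clock: 25.8
position: [0.6155, -0.1093, 0.1251]
ee_rot: [0.001, 0.792, 0.61, 0.001]
contact_force: [-0.2, 0.3, -0.3]
width: 0.043
gripper_force: 51.9
```

```bash
python3 -c "
from h import *
plan(.617,-.1107,.034,-14.7)"
```

```text
shift [-0.0012  0.0021  0.1139] twist -0.0006 yaw -14.8 pos [ 0.6155 -0.1093  0.1251] q6 -0.03 t 25.8
```

Call:
move_arm([
  [[-0.001,0.002,0.03,0,1],[-0.001,0.002,0.07,0,1],[-0.001,0.002,0.093,0,1],[-0.001,0.002,0.105,0,1],[-0.001,0.002,0.111,0,1],[-0.001,0.002,0.113,0,1],[-0.001,0.002,0.113,0,1],[-0.001,0.002,0.113,0,1]],
])

```text
clock: 26.6
position: [0.6171, -0.1099, 0.0348]
ee_rot: [0.001, 0.792, 0.611, 0.001]
contact_force: [-0.2, 0.6, -0.3]
width: 0.0431
gripper_force: 51.9
```

Call:
move_arm([
  [[0,0,0,0,-0.4],[0,0,0,0,-0.4],[0,0,0,0,-0.4],[0,0,0,0,-0.4],[0,0,0,0,-0.4],[0,0,-0.03,0,-0.4],[0,0,-0.08,0,-0.4],[0,0,-0.13,0,-1],[0,0,-0.18,0,-1],[-0.03,0,-0.22,0,-1],[-0.06,0,-0.22,0,-1],[-0.06,0,-0.22,0,-1]],
])

```text
clock: 27.8
position: [0.6042, -0.1588, 0.2113]
ee_rot: [0.002, 0.793, 0.61, 0.0]
contact_force: [-0.6, 0.9, -0.5]
width: 0.0851
gripper_force: 0.0
```

```bash
python3 -c "
from h import *
T=toolpose();w=manip.get_image('wrist')[:,:,::-1];np.save('T8.npy',T)
cv2.imwrite('pics/w8.png',w);print(toolpose()[:3,3])
t=manip.get_image('top')[:,:,::-1];cv2.imwrite('pics/t8.png',t)"
```

```text
[ 0.60389405 -0.1570415   0.21010416]
```

View pics/w8.png

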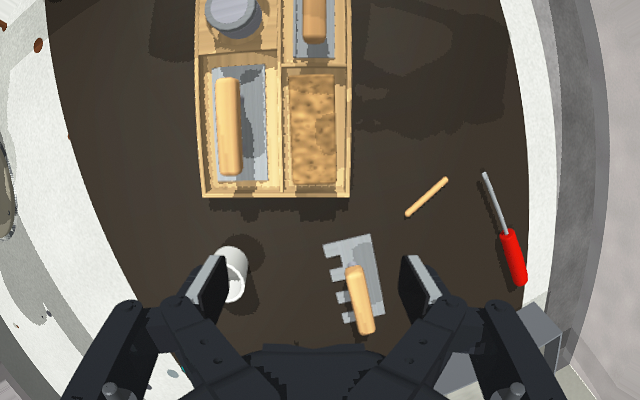

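All four pieces look seated: tin (233,15), edger (313,30), trowel (235,125) and block (312,130). I'll check their tray coordinates against the bay limits.

```bash
python3 -c "
from h import *
T=np.load('T8.npy');a=np.radians(75.3);ex=np.array([np.cos(a),np.sin(a)]);ey=np.array([-ex[1],ex[0]]);t=np.array([.5867,-.049])
def tr(n,z,*L):
    for p in L: d=wr(T,*p,z)[:2]-t;print(n,p,(d@ex*1e3).round(1),(d@ey*1e3).round(1))
tr('tray -x corners (-125,+-84)',.02,(203,197),(351,197))
tr('block top',.05,(288,77),(336,77),(335,184),(291,184))
tr('trowel blade',.007,(213,67),(266,66),(268,181),(219,182))
tr('edger blade -x end (want 32)',.007,(296,58),(334,59))
t8=cv2.imread('pics/t8.png');cv2.imwrite('pics/t8c.png',cv2.resize(t8[140:255,332:492],None,fx=5,fy=5,interpolation=cv2.INTER_CUBIC))
s=manip.get_state();print(s['clock'])"
```

```text
tray -x corners (-125,+-84) (203, 197) -125.4 81.9
tray -x corners (-125,+-84) (351, 197) -126.1 -87.0
block top (288, 77) 1.5 -21.6
block top (336, 77) 1.4 -66.6
block top (335, 184) -103.2 -66.6
block top (291, 184) -103.0 -22.9
trowel blade (213, 67) 21.3 65.4
trowel blade (266, 66) 18.3 5.5
trowel blade (268, 181) -110.8 6.3
trowel blade (219, 182) -111.2 64.8
edger blade -x end (want 32) (296, 58) 26.2 -27.0
edger blade -x end (want 32) (334, 59) 25.1 -67.7
27.9
```

View pics/t8c.png

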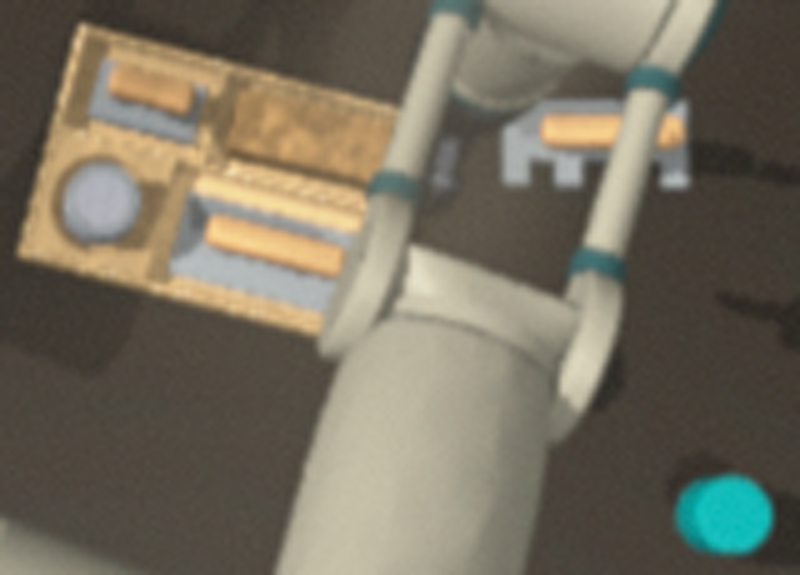

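The top view shows all four pieces in their bays and the notched trowel at its original pixels. Measured centres are block (-51,-44), trowel (-45,35) and edger about (64,-47), all within limits, and the tin is in its well. The arm is clear, so I'm handing in.

```bash
python3 -c "
from rig import manip
print(manip.sign_off())"
```

```text
the job is handed in; nothing more can be done
None
```

I packed all four pieces into their bays and handed the job in at about 28 s; the hand-in returned no verdict. Trowel, block and edger measured within the limits; the tin is in its well by eye. I did not touch the look-alikes, though only the notched trowel's position was re-checked at the end.

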